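# Raise the hold-down arm of a board test jig and slide the board home

## Robot

A 6-joint arm with a two-finger parallel gripper is mounted at the origin on the work surface. World frame = base frame: x ahead of the robot, y to its left, z up, the work surface at z = 0. Lengths are in m, angles in degrees, forces in N, time in s.
With the tool pointing down it reaches from about 0.35 to 0.875 m from the base axis. Payload 4.2 kg.
Tool frame: the origin (TCP) lies on the front face of the gripper's body, between the roots of the fingers; the fingertips stand finger_overhang ahead of it and the grasp point (between the pads) lies 51 mm ahead of it (finger_overhang is the distance from the TCP to the fingertips, in m); z points along the fingers, y is the line along which they close (so a half turn about z gives the same grasp; the last joint's range is limited). The gripper opens to 87 mm and grips with 3 to 60 N. Pads are 19 mm wide; open, the fingers measure 117 mm over their backs; the gripper's body (75 mm by 190 mm) begins 51 mm behind the grasp point.
Start: joints at [85.004, 22.042, 0.453, 0, -68.411, -14.817], TCP at [0.212, 0.588, 0.292] pointing down, gripper open.
Joint ranges: [-179.83, 179.83], [-69.29, 118.12], [-61.27, 80.66], [-181.25, 117.63], [-171.15, -9.14], [-177.46, 177.46]. Speed limits (degrees/s): [159.86, 159.86, 180, 180, 180, 180].

## Interface

Orientations are given as a 3x3 rotation matrix whose columns are the frame's x, y, z axes.
In Python, from station import sense, capture, camera_model, finish_job, finger_overhang gives the robot as it stands. The module is installed in compiled form; this text tells all that it offers.
- The arm moves only by the tool jog_arm, never from a script. Its argument "rows" is a list that holds one entry, the list of rows, each a list of 4 numbers: the shift along the tool's x, y, z in m, then the turn about the tool's z in rad. A call has 1 to 20 rows; each row shifts and turns the commanded pose from where the row before left it, along the tool's axes as they then stand; what a row does not reach is not made up. A row lasts 1/8 s, in which the tool goes at most 62.5 mm and 10.7 degrees, less where a joint would pass 70% of its speed; a pose out of reach is approached as far as the arm can. A call is refused whole if a number of a shift passes 0.0625 or a number of a turn 0.188, either way. A call with a gripper value outside its range is refused whole. "claw" is the opening, from 0 (shut) to 1 (fully open), set as the call begins (left out, the last holds). The fingers move at their own pace and stop on an object; the grip force is fixed at half the most. Time passes only in rows, so rows that do not move let the fingers close. It gives the time, the measured TCP pose, the force, the opening and the grip force at its end, in the units of the state.
- sense(): the state, without advancing time (a new reading comes with each control period).
- capture(name): name is "scene" or "top"; returns the picture (420x560x3 uint8, red, green, blue); there is no depth.
- camera_model(name): a dict with "fovy" (degrees; the focal length in pixels is half the picture's height over the tangent of half this angle, whatever the lens; pixels are square), "cx", "cy" (the principal point, pixels), "eye" and "rotation" of the camera in the world. Camera axes: x right, y down, z forward; pixel columns grow to the right and rows downward; lengths in m; the calibration is good to about 2 mm. A picture is of the moment at which its call begins. camera_model takes no time and is no camera call.
- finish_job(): hands the job in; it is judged then, once.
The state is a dict: "time_s": time; "joints": joint angles; "joint_velocities": joint speeds; "effort": joint torques, N m; "tcp_pos": TCP position; "ee_rot": TCP orientation; "wrist_force": force on the tool from outside, world axes, zero at the start; "moment": the same for the moment, N m; "gripper_width": opening from 0.0 (shut) to 1.0 (fully open); "gripper_force": force on a finger pad.
Only numpy, scipy, OpenCV 4.12 (cv2) and the standard library are available. Lean on these libraries where they do the work, as an engineer would, in place of code of your own. Each camera call takes 0.05 s, during which the arm holds its last target. There are 200 camera calls.

## Task

The board test is over: push the jig's counterweighted hold-down arm up by the crossbar at its free end, past its balance point, so that it stays raised by itself. Then push the tray with the circuit board along its channel until it is fully home against the end stop. Push gently and do not grip or lift anything, do not touch the counterweight, and leave the other things on the bench as they are.

Things in the scene. Friction and masses are not known exactly. Their poses are not given: they have to be found in the camera images.
- jig: fixed aluminium test jig; origin on the bench, axes: x roughly to the robot's left, y along the tray's channel roughly towards the robot (turned up to 17 degrees). Base plate 12 mm thick, x -75 to 160, y -135 to 135 mm. Channel between two steel rails (inner faces x = -57 and 57, tops z = 22 mm), open at its +y (near) end. Hinge cheeks at x 93 to 127, y 31 to 79, up to z = 80 mm
- end_stop (a point): middle of the face of the dark steel end stop that closes the channel at its -y (far) end: at x = 0, y = -105, z = 21 mm in the jig's frame; 134 mm wide in x, top at z = 30 mm
- holdarm (a joint): angle of the hold-down arm: 0 = lowered (lying towards the jig's -x over the tray, resting on its own stop), 1.6 = fully raised against its upper stop. Gravity pulls it down below about 0.72 rad (0.65 to 0.8) and carries it on up to the upper stop beyond that; lightly damped; about 1 N at the crossbar starts it
- crossbar (a point): middle of the steel crossbar at the arm's free end: round, 12 mm diameter, 100 mm long along the jig's y, sticking out 43 mm either side of the 14 mm wide beam. Lowered it is at x = -100, y = 55, z = 100 mm in the jig's frame, only bench below it. It swings about hinge_axis in the jig's x-z plane, first up, then towards +x
- hinge_axis (a point): hinge axis (along the jig's y) of the arm, at x = 110, y = 55, z = 65 mm in the jig's frame. With the arm lowered the crossbar is 210 mm towards the jig's -x and 35 mm up from it; a stem 110 mm towards the jig's -x carries a rubber foot (40 mm long in y) down into the tray, so the tray cannot leave until the arm is raised
- counterweight: dark steel cylinder 36 mm diameter, 40 mm long, on a stalk above the hinge of the hold-down arm, its origin at its centre, 18 mm towards the jig's +x and 60 mm above the hinge when lowered; it swings towards the jig's +x and down as the arm rises
- carrier: loose grey plastic tray holding a green circuit board, 110 (x) by 100 (y) by 18 mm high, rim 5 mm thick, about 0.3 kg; origin at the centre of its underside, axes as the jig's. It lies on the base plate (z = 12 mm) between the rails, 2 mm play each side, starting at y = 37 to 73 mm in the jig's frame. Home: -y side against the end stop, origin at y = -55 mm
- spool: loose metal spool, 56 mm diameter, 52 mm high, standing; origin at centre of underside; bystander
- flux_bottle: loose amber bottle, 56 mm diameter, 110 mm high, standing; origin at centre of underside; bystander
- screwdriver: loose screwdriver 170 mm long lying on the bench, along its x; bystander
- multimeter: loose yellow hand multimeter 85 by 150 by 38 mm lying on the bench; origin at centre of underside; bystander
- parts_tray: loose blue plastic tray 100 by 70 by 30 mm; origin at centre of underside; bystander
- heatsink: loose aluminium cylinder 40 mm diameter, 28 mm high, standing; origin at centre of underside; bystander
Mind the look-alikes: they are no part of the job. Of the things that look like the carrier, the largest one is meant.

How it is judged (in metres and radians):
On the way, in this order (a step that is already met when the one before it is completed fails the run):
1. the hold-down arm is fully raised and stays there untouched (value of joint holdarm above 1.5 rad and contact force between the fingers and holdarm below 0.3 N), for 0.3 s.
2. the tray is home against the end stop (y of carrier in the frame of jig below -0.05 m), for 0.2 s.
At the end, for the whole second after the job is handed in: the hold-down arm stays raised at its upper stop (joint over 1.5 rad) and the tray lies flat and at rest in the channel within 5 mm of the end stop (value of joint holdarm above 1.5 rad and y of carrier in the frame of jig below -0.05 m and z of carrier in the frame of jig below 0.016 m and angle between carrier's own z axis and vertical below 0.05 rad and linear speed of carrier below 0.02 m/s); the robot touches nothing.
It fails at once if the hold-down arm is gripped or pushed hard (over 15 N) (contact force between the fingers and holdarm above 15 N).
It fails at once if the counterweight is touched (contact force between any of the fingers, the arm and counterweight above 0.5 N).
It fails at once if the tray is lifted or tipped (z of carrier in the frame of jig above 0.02 m or angle between carrier's own z axis and vertical above 0.15 rad).
It fails at once if a bystander is displaced (over 30 mm) (distance of any of spool, flux_bottle, screwdriver, multimeter, parts_tray, heatsink from where it was at the start of the episode above 0.03 m).
It fails at once if a standing bystander is tipped (angle between any of spool, flux_bottle, heatsink's own z axis and vertical above 0.4 rad).
It also fails if it takes over 64 s, if anything falls off the work surface, if the arm or the gripper's body presses on something with over 40 N, if the wrist force passes 120 N, or if a joint passes its speed limit or range.

## Working session

There is one attempt and no reset: what is moved stays moved. The work goes in short steps, Python scripts to look and compute and a tool call to move; the robot and the scene stay as the last step left them, time stands still between calls to the robot, and variables do not carry over. Pictures are saved under pics/ and viewed, at most 11 in all, crops included, and the job is handed in when it is done.

Besides the shell and the picture viewer there is one more tool, called after "Call:" as name(argument=value, ...), one argument or row to a line, values as JSON. jog_arm: Moves the arm, as the interface text tells. Its arguments: {"type":"object","properties":{"rows":{"type":"array"},"claw":{"type":"number"}},"required":["rows"]}

```bash
mkdir -p pics
python3 - <<'E'
from station import *
import cv2, numpy as np
s=sense(); print(s['tcp_pos'],np.round(s['ee_rot'],3).tolist(),s['time_s'],s['gripper_width'],finger_overhang)
for n in('scene','top'):
    m=camera_model(n); print(n,{k:(np.round(v,4).tolist() if not np.isscalar(v) else v) for k,v in m.items()})
    cv2.imwrite(f'pics/{n}0.png',cv2.resize(capture(n)[:,:,::-1],(800,600),interpolation=cv2.INTER_CUBIC))
E
```

```text
[0.21164181 0.587595   0.29115819] [[0.941, -0.339, -0.001], [-0.339, -0.941, -0.002], [0.0, 0.002, -1.0]] 0.0 0.9982751437428451 0.0697
scene {'fovy': 53.67807938328205, 'cx': 279.92326005143883, 'cy': 218.2983862856114, 'eye': [1.0983, 0.2246, 0.9624], 'rotation': [[-0.3849, 0.7645, -0.5171], [0.9228, 0.3284, -0.2014], [0.0159, -0.5547, -0.8319]]}
top {'fovy': 48.21155991732028, 'cx': 283.72122898358134, 'cy': 213.54943349676446, 'eye': [0.4533, 0.0321, 0.9986], 'rotation': [[-0.0191, -0.9894, 0.1436], [-0.9998, 0.019, -0.002], [-0.0007, -0.1437, -0.9896]]}
```

View pics/scene0.png

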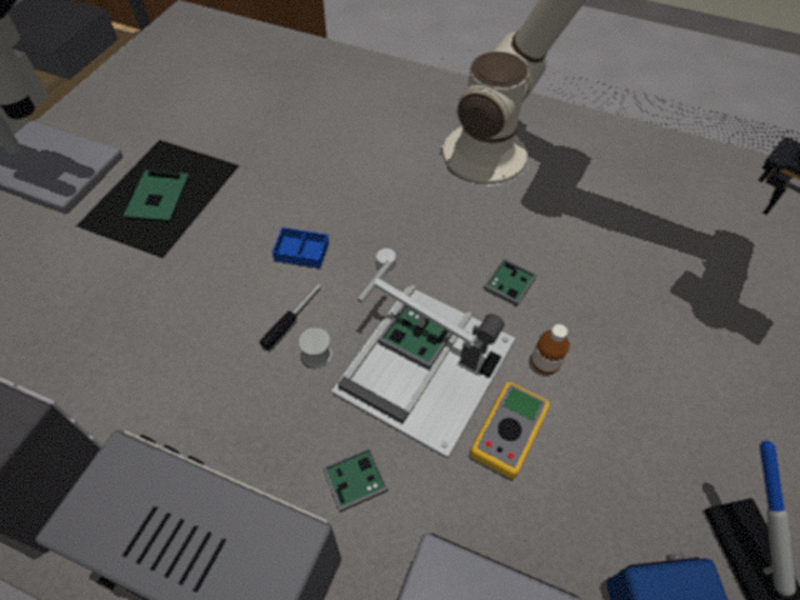

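View pics/top0.png

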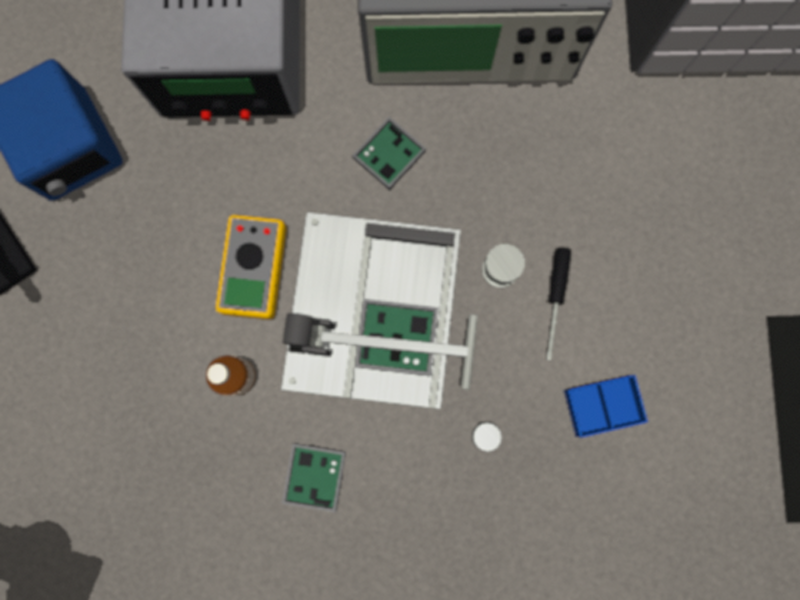

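The top view shows the jig's base plate with corners at about (308,213), (461,230), (440,408) and (282,389), and the crossbar end to end from (474,317) to (466,387). There are three board-like things:
- **In the channel, (397,337):** this is the carrier. It is the largest, it lies between the rails, and it sits under the hold-down foot.
- **At (389,154):** a look-alike on the bench.
- **At (315,476):** a look-alike on the bench.

Next I'll fit the jig pose and check it in one enlarged crop.

```bash
cat > h.py <<'E'
from station import *
import cv2, numpy as np
from scipy.optimize import least_squares
def cam(n):
    m=camera_model(n); f=210/np.tan(np.radians(m['fovy']/2)); return m,f
def proj(n,P):
    m,f=cam(n); q=(np.atleast_2d(P)-m['eye'])@np.array(m['rotation'])
    return q[:,:2]/q[:,2:]*f+[m['cx'],m['cy']]
def ray(n,px,z):
    m,f=cam(n); d=np.array(m['rotation'])@[(px[0]-m['cx'])/f,(px[1]-m['cy'])/f,1]
    e=np.array(m['eye']); return e+d*(z-e[2])/d[2]
def J(p,P):
    P=np.atleast_2d(P)/1000.; c,s=np.cos(p[2]),np.sin(p[2])
    return np.c_[p[0]+c*P[:,0]-s*P[:,1],p[1]+s*P[:,0]+c*P[:,1],P[:,2]]
E
python3 - <<'E'
from h import *
k=.7
C=[[160,-135,12],[-75,-135,12],[-75,135,12],[160,135,12],[-100,5,100],[-100,105,100]]
T=np.array([[308,213],[461,230],[440,408],[282,389],[474,317],[466,387]])*k
S=np.array([[449,453],[335,390],[411,285],[514,338],[360,299],[397,263]])*k
r=lambda p:np.r_[(proj('top',J(p,C))-T).ravel(),(proj('scene',J(p,C))-S).ravel()]
q=least_squares(r,[.5,0,1.6],loss='soft_l1'); p=q.x
print('pose',p,np.degrees(p[2])); print(np.round(r(p).reshape(-1,2),1).tolist())
np.save('p.npy',p)
inv=lambda w:np.round(1000*np.array([[np.cos(p[2]),np.sin(p[2])],[-np.sin(p[2]),np.cos(p[2])]])@(w[:2]-p[:2]))
for n,px,z in[('spool',(505,261),.052),('heatsink',(487,436),.028),('bottlecap',(218,374),.11)]:
    w=ray('top',np.array(px)*k,z);print(n,w.round(3),inv(w))
for px in[(366,303),(437,308),(431,373),(358,367)]: print('tray',inv(ray('top',np.array(px)*k,.030)))
c=capture('top')[130:300,180:400]; cv2.imwrite('pics/crop.png',cv2.resize(c[:,:,::-1],None,fx=3.5,fy=3.5,interpolation=cv2.INTER_CUBIC))
E
```

```text
pose [0.58605984 0.03756024 1.43050097] 81.96166814644238
[[-1.0, -0.7], [-0.3, 0.1], [0.2, 1.2], [-1.1, 0.7], [-0.8, -0.7], [-0.8, 2.1], [-1.4, 2.1], [-3.6, -0.2], [-2.9, -0.3], [0.5, -0.7], [-0.8, 0.5], [-6.1, -0.8]]
spool [ 0.652 -0.115  0.052] [-141.  -87.]
heatsink [ 0.404 -0.082  0.028] [-144.  164.]
bottlecap [0.495 0.279 0.11 ] [227. 124.]
tray [51. -5.]
tray [-53. -10.]
tray [-55.  85.]
tray [50. 89.]
```

View pics/crop.png

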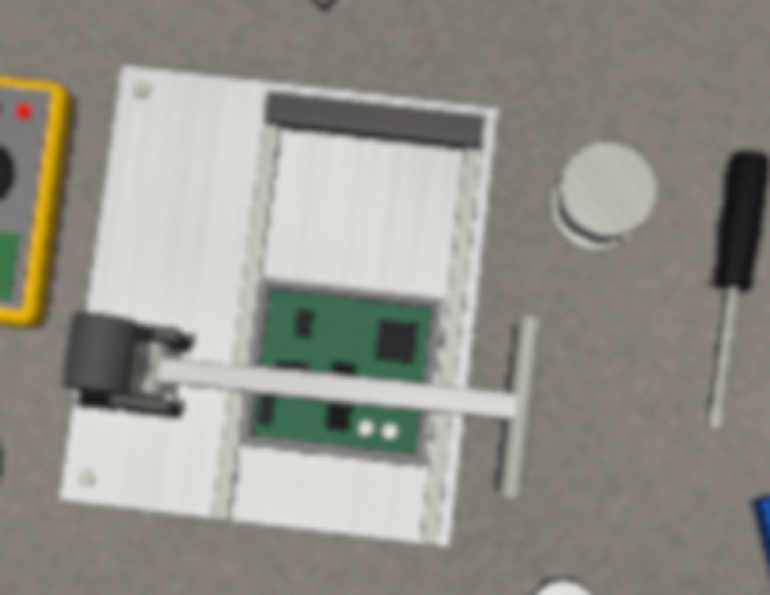

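The crop confirms the carrier: the green board in the grey tray lies in the channel under the beam, with corners near (268,285), (437,298), (422,460) and (243,438). The crossbar runs from (531,318) to (511,496). I'll refit the jig pose with these sharper points.

Run:
```python
from h import *
C=[[160,-135,12],[-75,-135,12],[-75,135,12],[160,135,12],[-100,5,106],[-100,105,106]]
T=np.array([[123,66],[497,108],[449,546],[61,500],[532,317],[511,497]])/3.5+[180,130]-0.35
r=lambda p:(proj('top',J(p,C))-T).ravel()
q=least_squares(r,[.5,0,1.6]); p=q.x
print('pose',p.round(4),np.degrees(p[2])); print(np.round(r(p).reshape(-1,2),1).tolist()); np.save('p.npy',p)
s=sense(); R=np.array(s['ee_rot']); t=np.array(s['tcp_pos'])
psi=np.arctan2(R[1,0],R[0,0]); print('turn', psi-(p[2]-np.pi), 'rad')
g=J(p,[[-145,55,150]])[0]; print('goal',g,'tool shift',R.T@(g-t))
inv=lambda w:np.round(1000*np.array([[np.cos(p[2]),np.sin(p[2])],[-np.sin(p[2]),np.cos(p[2])]])@(w[:2]-p[:2]))
for px in[(268,285),(437,298),(422,460),(243,438)]: print('tray',inv(ray('top',np.array(px)/3.5+[180,130],.030)))
```

```text
pose [0.5875 0.0375 1.4344] 82.18521185899276
[[-0.4, -0.5], [0.5, -0.1], [0.5, 0.3], [-0.6, 0.1], [-0.3, -0.4], [0.3, 0.4]]
turn 1.3612908167561355 rad
goal [ 0.51324612 -0.09862937  0.15      ] tool shift [0.51635392 0.54321688 0.14237609]
tray [50. -5.]
tray [-51.  -9.]
tray [-53.  87.]
tray [54. 87.]
```

Call:
jog_arm(
  rows=[
    [[0.037,0.039,0,0],[0.037,0.039,0,0],[0.037,0.039,0,0],[0.037,0.039,0,0],[0.037,0.039,0,0],[0.037,0.039,0,0],[0.037,0.039,0,0],[0.037,0.039,0,0],[0.037,0.039,0,0],[0.037,0.039,0,0],[0.037,0.039,0,0],[0.037,0.039,0,0],[0.036,0.038,0,0],[0.036,0.038,0,0],[0,0,0,0.17],[0,0,0,0.17],[0,0,0,0.17],[0,0,0,0.17],[0,0,0,0.17],[0,0,0,0.17]],
  ],
  claw=0,
)

```text
time_s: 2.65
tcp_pos: [0.5127, -0.0987, 0.2919]
ee_rot: [[0.198, -0.98, -0.001], [-0.98, -0.198, 0.0], [-0.0, 0.001, -1.0]]
wrist_force: [-0.2, -0.2, -0.2]
gripper_width: 0.002
gripper_force: 0.0
```

Call:
jog_arm(
  rows=[
    [[0,0,0,0.17],[0,0,0,0.17],[0,0,0,0],[0,0,0,0]],
  ],
)

```text
time_s: 3.15
tcp_pos: [0.5128, -0.0987, 0.2921]
ee_rot: [[-0.132, -0.991, -0.0], [-0.991, 0.132, 0.0], [0.0, 0.0, -1.0]]
wrist_force: [-0.4, -0.8, 0.1]
gripper_width: 0.006
gripper_force: 0.0
```

```bash
cat >> h.py <<'E'
def tell():
    p=np.load('p.npy'); s=sense(); R=np.array(s['ee_rot']); t=np.array(s['tcp_pos'])
    A=np.array([[np.cos(p[2]),np.sin(p[2])],[-np.sin(p[2]),np.cos(p[2])]])
    print('t',s['time_s'],'jig xyz mm',(1000*np.r_[A@(t[:2]-p[:2]),t[2]]).round(1),'tool x in jig',(A@R[:2,0]).round(3),'zaxis',R[:,2].round(3),'F jig',(np.r_[A@np.array(s['wrist_force'])[:2],s['wrist_force'][2]]).round(2),'grip',s['gripper_width'],s['gripper_force'])
E
python3 -c "
from h import *
tell(); print(sense()['joints'])
cv2.imwrite('pics/s1.png',cv2.resize(capture('scene')[130:340,200:480][:,:,::-1],(800,600),interpolation=cv2.INTER_CUBIC))"
```

```text
t 3.15 jig xyz mm [-145.1   55.4  292.1] tool x in jig [-1.    -0.004] zaxis [-0.  0. -1.] F jig [-0.83  0.25  0.11] grip 0.0064571988351355535 0.0
[ 6.92293299e+00  1.20352391e+01 -1.38563851e+01 -3.47898607e-03
 -6.41216398e+01 -1.45226381e+01]
```

View pics/s1.png

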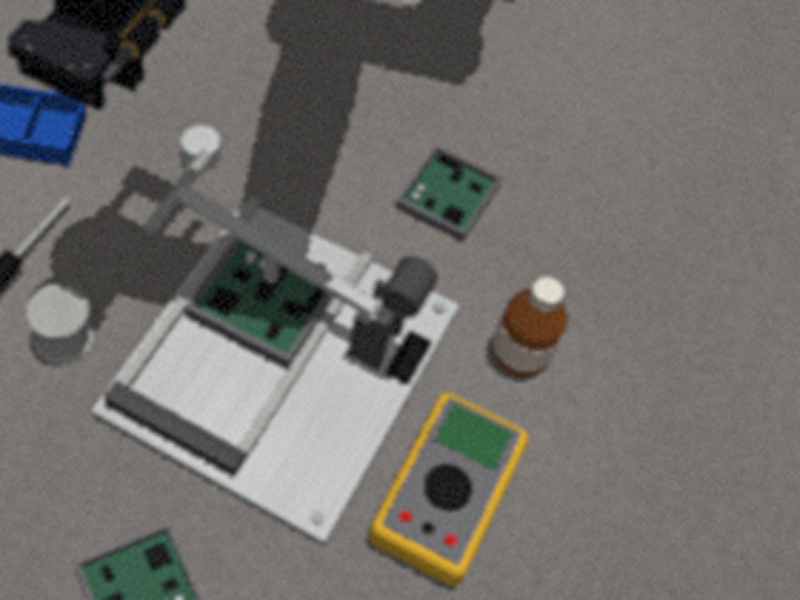

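The view shows the hand just short of the crossbar (around (60,50)), with the crossbar at (185,180) still lowered and everything else untouched. The TCP is 39 mm outside the crossbar face line at y = 55, so I'll lower the hand and creep in.

Call:
jog_arm(
  rows=[
    [[0,0,0.03,0],[0,0,0.03,0],[0,0,0.03,0],[0,0,0.03,0],[0,0,0.025,0],[-0.01,0,0,0],[-0.01,0,0,0],[0,0,0,0],[0,0,0,0]],
  ],
)

```text
time_s: 4.32
tcp_pos: [0.516, -0.0786, 0.1482]
ee_rot: [[-0.134, -0.991, 0.002], [-0.991, 0.134, 0.0], [-0.0, -0.002, -1.0]]
wrist_force: [0.4, -0.1, -0.1]
gripper_width: 0.001
gripper_force: 0.0
```

Call:
jog_arm(
  rows=[
    [[-0.001,0,0,0],[-0.001,0,0,0],[-0.001,0,0,0],[-0.001,0,0,0],[0,0,0,0]],
  ],
)

```text
time_s: 4.95
tcp_pos: [0.5161, -0.0749, 0.1472]
ee_rot: [[-0.135, -0.991, -0.0], [-0.991, 0.135, -0.0], [0.0, 0.0, -1.0]]
wrist_force: [0.4, -0.1, -0.0]
gripper_width: 0.003
gripper_force: 0.0
```

```bash
python3 -c "
from h import *
tell()"
```

```text
t 4.95 jig xyz mm [-121.1   55.4  147.2] tool x in jig [-1.    -0.001] zaxis [-0. -0. -1.] F jig [-0.08 -0.39 -0.04] grip 0.002932421798154279 0.0
```

Call:
jog_arm(
  rows=[
    [[-0.001,0,0,0],[-0.001,0,0,0],[-0.001,0,0,0],[-0.001,0,0,0],[0,0,0,0]],
  ],
)

```text
time_s: 5.58
tcp_pos: [0.5167, -0.0709, 0.1473]
ee_rot: [[-0.134, -0.991, 0.0], [-0.991, 0.134, -0.0], [0.0, -0.0, -1.0]]
wrist_force: [0.4, 0.8, -0.4]
gripper_width: 0.002
gripper_force: 0.0
```

```bash
python3 -c "
from h import *
tell()"
```

```text
t 5.575 jig xyz mm [-117.    55.4  147.3] tool x in jig [-1.    -0.002] zaxis [ 0. -0. -1.] F jig [ 0.83 -0.27 -0.36] grip 0.0017068414098089582 0.0
```

Call:
jog_arm(
  rows=[
    [[-0.0005,0,-0.001,0],[-0.0005,0,-0.001,0],[-0.0005,0,-0.001,0],[-0.0005,0,-0.001,0],[-0.0005,0,-0.001,0],[-0.0005,0,-0.001,0]],
  ],
)

```text
time_s: 6.32
tcp_pos: [0.5167, -0.0692, 0.1535]
ee_rot: [[-0.134, -0.991, -0.001], [-0.991, 0.134, -0.002], [0.002, 0.001, -1.0]]
wrist_force: [-0.5, -8.8, 0.0]
gripper_width: 0.008
gripper_force: 4.3
```

```bash
python3 -c "
from h import *
tell()
cv2.imwrite('pics/s2.png',cv2.resize(capture('top')[150:300,240:440][:,:,::-1],(800,600),interpolation=cv2.INTER_CUBIC))"
```

```text
t 6.325 jig xyz mm [-115.3   55.5  153.5] tool x in jig [-1.    -0.001] zaxis [-0.001 -0.002 -1.   ] F jig [-8.75 -0.73  0.01] grip 0.007524738444714189 4.29773636162281
```

Call:
jog_arm(
  rows=[
    [[0,0,-0.002,0],[0,0,-0.002,0]],
  ],
)

```text
time_s: 6.62
tcp_pos: [0.5168, -0.0687, 0.1574]
ee_rot: [[-0.135, -0.991, -0.001], [-0.991, 0.135, -0.001], [0.001, 0.0, -1.0]]
wrist_force: [0.1, -3.5, 0.6]
gripper_width: 0.003
gripper_force: 2.1
```

```bash
python3 -c "
from h import *
tell()"
```

```text
t 6.625 jig xyz mm [-114.8   55.5  157.4] tool x in jig [-1.    -0.001] zaxis [-0.001 -0.001 -1.   ] F jig [-3.49 -0.62  0.59] grip 0.0025795360689956936 2.1334828063845634
```

View pics/s2.png

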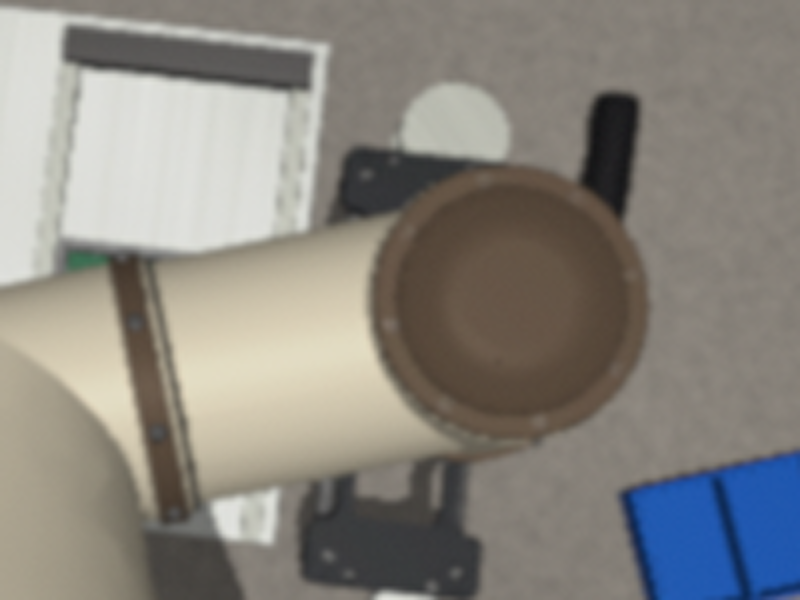

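The top view is blocked by the wrist, which covers the crossbar. The contact forces are low (about 3.5 N) and fall as the finger rises, so the bar is following. I'll carry on along its arc.

Call:
jog_arm(
  rows=[
    [[-0.0002,0,-0.0035,0],[-0.0002,0,-0.0035,0],[-0.0006,0,-0.003,0],[-0.0006,0,-0.003,0],[-0.0006,0,-0.003,0]],
  ],
)

```text
time_s: 7.25
tcp_pos: [0.5175, -0.0655, 0.1735]
ee_rot: [[-0.134, -0.991, 0.0], [-0.991, 0.134, 0.0], [-0.0, -0.0, -1.0]]
wrist_force: [0.2, -1.2, 0.3]
gripper_width: 0.005
gripper_force: 0.4
```

```bash
python3 -c "
from h import *
tell()
cv2.imwrite('pics/s3.png',cv2.resize(capture('scene')[:240,140:460][:,:,::-1],(800,600),interpolation=cv2.INTER_CUBIC))"
```

```text
t 7.25 jig xyz mm [-111.6   55.3  173.5] tool x in jig [-1.    -0.002] zaxis [ 0.  0. -1.] F jig [-1.14 -0.32  0.26] grip 0.005393702698582522 0.3770226496271789
```

View pics/s3.png

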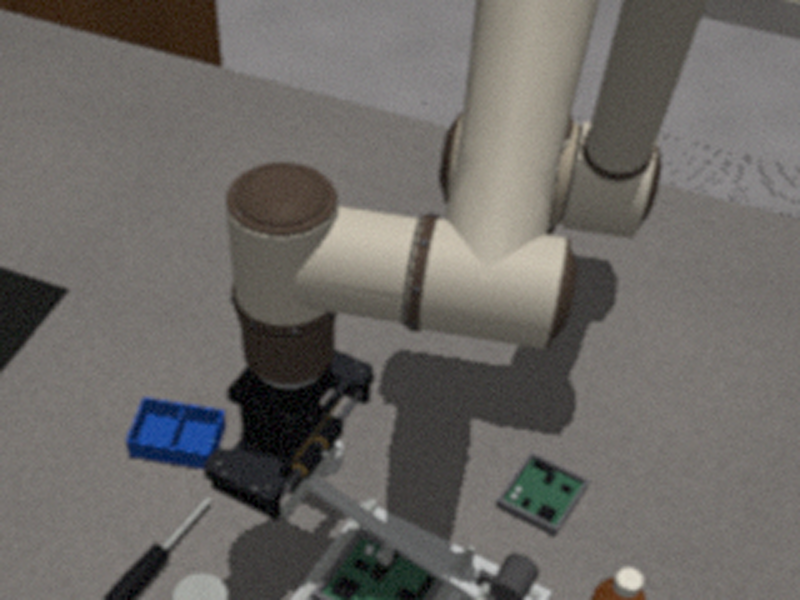

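The scene crop shows the gripper at (280,470) with its fingers against the crossbar near (300,490), and the beam rising. The sideways wrist link at (440,270) is well above. Force is down to about 1 N, so I'll follow the arc up.

Call:
jog_arm(
  rows=[
    [[-0.002,0,-0.0055,0],[-0.002,0,-0.0055,0],[-0.0021,0,-0.0055,0],[-0.0024,0,-0.0057,0],[-0.0024,0,-0.0057,0],[-0.0024,0,-0.0057,0],[-0.0028,0,-0.0055,0],[-0.0028,0,-0.0055,0],[-0.0028,0,-0.0055,0]],
  ],
)

```text
time_s: 8.43
tcp_pos: [0.5203, -0.0446, 0.2243]
ee_rot: [[-0.135, -0.991, 0.0], [-0.991, 0.135, -0.001], [0.001, -0.001, -1.0]]
wrist_force: [-0.9, -4.2, 2.6]
gripper_width: 0.003
gripper_force: 2.3
```

```bash
python3 -c "
from h import *
tell()"
```

```text
t 8.425 jig xyz mm [-90.5  55.3 224.3] tool x in jig [-1.    -0.001] zaxis [ 0.    -0.001 -1.   ] F jig [-4.33  0.35  2.61] grip 0.0031910805044682213 2.2568080455948802
```

Call:
jog_arm(
  rows=[
    [[-0.0024,0,-0.005,0],[-0.0026,0,-0.005,0],[-0.0026,0,-0.0045,0],[-0.0027,0,-0.0045,0],[-0.0027,0,-0.004,0],[-0.0028,0,-0.004,0],[-0.003,0,-0.004,0],[-0.003,0,-0.004,0],[-0.003,0,-0.0036,0],[-0.003,0,-0.0036,0],[-0.003,0,-0.0036,0],[-0.003,0,-0.0036,0]],
  ],
)

```text
time_s: 9.93
tcp_pos: [0.5248, -0.0106, 0.273]
ee_rot: [[-0.135, -0.991, 0.0], [-0.991, 0.135, 0.0], [-0.0, -0.0, -1.0]]
wrist_force: [-0.1, -0.2, -0.1]
gripper_width: 0.007
gripper_force: 0.1
```

```bash
python3 -c "
from h import *
tell()
cv2.imwrite('pics/s4.png',cv2.resize(capture('scene')[:300,140:540][:,:,::-1],(800,600),interpolation=cv2.INTER_CUBIC))"
```

```text
t 9.925 jig xyz mm [-56.2  55.5 273. ] tool x in jig [-1.    -0.001] zaxis [ 0.  0. -1.] F jig [-0.21  0.11 -0.12] grip 0.006965159303874241 0.05410990328527987
```

Call:
jog_arm(
  rows=[
    [[-0.0035,0,-0.0035,0],[-0.0035,0,-0.0035,0],[-0.0035,0,-0.0035,0],[-0.0035,0,-0.003,0],[-0.0035,0,-0.003,0],[-0.0035,0,-0.003,0],[-0.0035,0,-0.003,0],[-0.0035,0,-0.003,0],[-0.0035,0,-0.003,0],[-0.0035,0,-0.002,0],[-0.0035,0,-0.002,0],[-0.0035,0,-0.002,0],[0,0,0,0],[0,0,0,0],[0,0,0,0],[0,0,0,0]],
  ],
)

```text
time_s: 11.98
tcp_pos: [0.5304, 0.0307, 0.3072]
ee_rot: [[-0.135, -0.991, -0.0], [-0.991, 0.135, -0.0], [0.0, 0.0, -1.0]]
wrist_force: [-0.5, -0.1, -0.1]
gripper_width: 0.006
gripper_force: 0.0
```

```bash
python3 -c "
from h import *
tell()
cv2.imwrite('pics/s5.png',cv2.resize(capture('scene')[:300,140:540][:,:,::-1],(800,600),interpolation=cv2.INTER_CUBIC))"
```

```text
t 11.975 jig xyz mm [-14.5  55.6 307.2] tool x in jig [-1.    -0.001] zaxis [-0. -0. -1.] F jig [-0.21  0.44 -0.14] grip 0.0056101147271606176 0.0
```

View pics/s5.png

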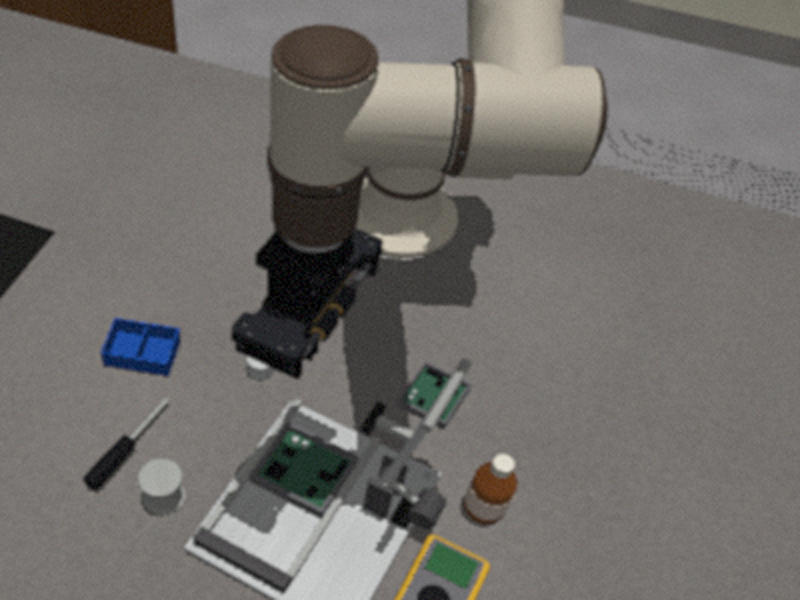

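The view shows the arm raised by itself, with the crossbar from (465,365) to (415,430), and the tray still in the channel at (305,470). Next I need the height of the wrist link above the TCP, because it will pass over the raised crossbar while I push the tray.

Run:
```python
from h import *
s=sense(); t=np.array(s['tcp_pos']); j=np.radians(s['joints'][0]); u=np.array([-np.sin(j),np.cos(j),0]); v=np.array([np.cos(j),np.sin(j),0])
p=np.load('p.npy'); print('joints',np.round(s['joints'],1),'link dir in jig deg',np.degrees(j)+90-np.degrees(p[2]))
P=lambda d,h:((proj('scene',t+u*d+[0,0,h])-[140,0])*2).round()[0]
for h in(0,.1,.15,.2,.25,.3,.35,.4): print(h,P(0,h),P(.07,h),P(.13,h),P(.2,h))
print('crossbar raised',((proj('scene',J(p,[[151,5,274],[151,105,274],[151,55,274]]))-[140,0])*2).round().tolist())
```

```text
joints [ 20.8  12.3 -11.3  -0.  -66.4 -28.6] link dir in jig deg 28.631397287964816
0 [308. 310.] [374. 312.] [431. 314.] [497. 316.]
0.1 [312. 238.] [385. 241.] [448. 243.] [521. 245.]
0.15 [315. 197.] [392. 199.] [458. 202.] [535. 204.]
0.2 [318. 150.] [399. 153.] [469. 155.] [551. 158.]
0.25 [321.  98.] [408. 101.] [482. 104.] [569. 106.]
0.3 [325.  39.] [417.  42.] [497.  45.] [589.  48.]
0.35 [329. -28.] [428. -25.] [513. -22.] [613. -19.]
0.4 [ 334. -106.] [ 441. -103.] [ 532. -100.] [639. -96.]
crossbar raised [[425.0, 428.0], [464.0, 361.0], [445.0, 394.0]]
```

The wrist link's underside is only about 0.19 m above the TCP, roughly the height of the raised crossbar. To keep it clear, I'll push with the opened leading finger so the TCP trails by about 58 mm, and work at jig x ≈ -38. First I move behind the tray and lower.

Call:
jog_arm(
  rows=[
    [[0.006,0.0275,0,0],[0.006,0.0275,0,0],[0.006,0.0275,0,0],[0.0055,0.0275,0,0],[0,0,0,0],[0,0,0.025,0],[0,0,0.025,0],[0,0,0.025,0],[0,0,0.025,0],[0,0,0.025,0],[0,0,0.025,0],[0,0,0,0],[0,0,0,0]],
  ],
  claw=1,
)

```text
time_s: 13.65
tcp_pos: [0.4194, 0.0226, 0.1579]
ee_rot: [[-0.134, -0.991, 0.001], [-0.991, 0.134, 0.0], [-0.0, -0.001, -1.0]]
wrist_force: [0.0, 0.2, 0.3]
gripper_width: 1.0
gripper_force: 0.0
```

```bash
python3 -c "
from h import *
tell(); print(np.round(sense()['joints'],1))
cv2.imwrite('pics/s6.png',cv2.resize(capture('scene')[60:300,160:480][:,:,::-1],(800,600),interpolation=cv2.INTER_CUBIC))"
```

```text
t 13.65 jig xyz mm [-37.6 164.5 157.9] tool x in jig [-1.    -0.002] zaxis [ 0.001  0.    -1.   ] F jig [ 0.22 -0.01  0.26] grip 0.9999923261730386 0.0
[ 25.5  11.5 -37.7   0.  -40.7 -33.2]
```

View pics/s6.png

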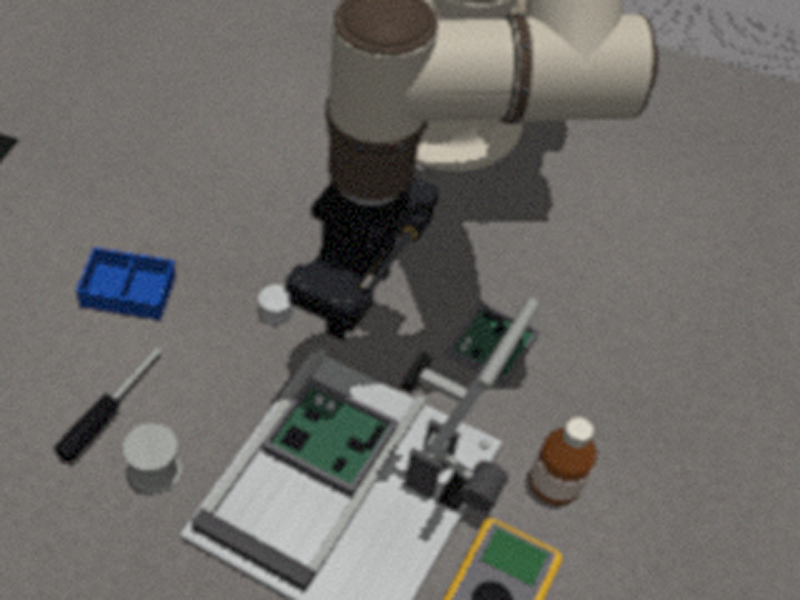

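The view shows the hand above the channel's near end, with the leading finger at (345,325) and the tray at (330,435) ahead of it. The crossbar at (500,350) is well clear of the wrist link. Now down, then I'll check.

Call:
jog_arm(
  rows=[
    [[0,0,0.02,0],[0,0,0.02,0],[0,0,0.02,0],[0,0,0.006,0],[0,0,0.004,0],[0,0,0,0],[0,0,0,0]],
  ],
)

```text
time_s: 14.58
tcp_pos: [0.4187, 0.0225, 0.0878]
ee_rot: [[-0.134, -0.991, 0.001], [-0.991, 0.134, 0.001], [-0.001, -0.001, -1.0]]
wrist_force: [0.3, -0.9, -0.3]
gripper_width: 0.998
gripper_force: 0.0
```

Call:
jog_arm(
  rows=[
    [[0,-0.005,0,0],[0,-0.005,0,0],[0,-0.005,0,0],[0,-0.005,0,0],[0,-0.005,0,0],[0,-0.005,0,0],[0,-0.005,0,0],[0,-0.005,0,0]],
  ],
)

```text
time_s: 15.58
tcp_pos: [0.4582, 0.0168, 0.0871]
ee_rot: [[-0.135, -0.991, -0.0], [-0.991, 0.135, -0.0], [0.0, 0.0, -1.0]]
wrist_force: [-1.4, -0.7, -1.5]
gripper_width: 0.999
gripper_force: 0.8
```

```bash
python3 -c "
from h import *
tell()
cv2.imwrite('pics/s7.png',cv2.resize(capture('scene')[60:300,160:480][:,:,::-1],(800,600),interpolation=cv2.INTER_CUBIC))"
```

```text
t 15.575 jig xyz mm [-38.1 125.2  87.1] tool x in jig [-1.    -0.001] zaxis [-0. -0. -1.] F jig [-0.9   1.25 -1.52] grip 0.9993223299306901 0.8359659276902676
```

View pics/s7.png

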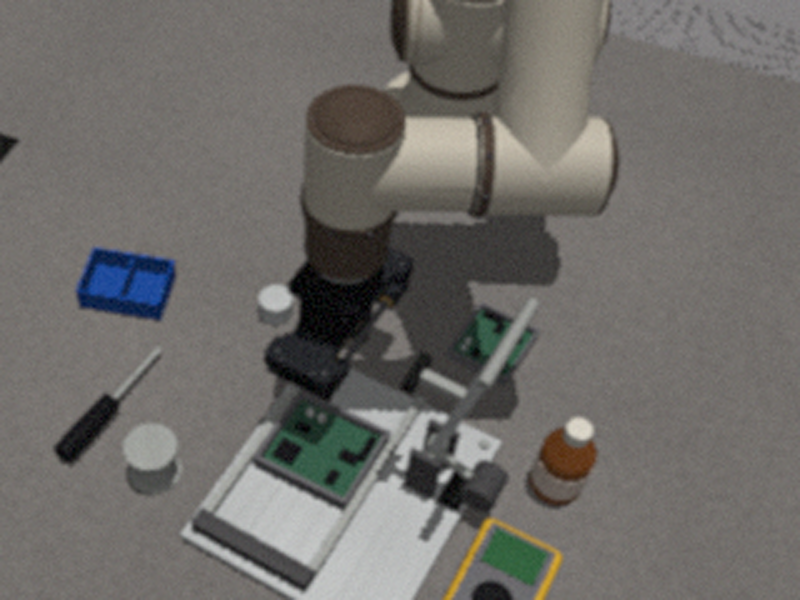

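The tray is moving squarely along the channel, now at (320,450), and the finger force is only about 1.3 N. The wrist link's end at (600,165) stays clear of the crossbar. I'll continue pushing.

Call:
jog_arm(
  rows=[
    [[0,-0.005,0,0],[0,-0.005,0,0],[0,-0.005,0,0],[0,-0.005,0,0],[0,-0.005,0,0],[0,-0.005,0,0],[0,-0.005,0,0],[0,-0.005,0,0],[0,-0.005,0,0],[0,-0.005,0,0],[0,-0.004,0,0],[0,-0.003,0,0],[0,-0.002,0,0],[0,0,0,0]],
  ],
)

```text
time_s: 17.38
tcp_pos: [0.5168, 0.0091, 0.0872]
ee_rot: [[-0.135, -0.991, 0.001], [-0.991, 0.135, 0.0], [-0.0, -0.001, -1.0]]
wrist_force: [-1.2, -0.4, -0.1]
gripper_width: 1.002
gripper_force: 0.8
```

```bash
python3 -c "
from h import *
tell()"
```

```text
t 17.375 jig xyz mm [-37.8  66.2  87.2] tool x in jig [-1.    -0.001] zaxis [ 0.001  0.    -1.   ] F jig [-0.55  1.15 -0.11] grip 1.0016772163224688 0.7551116696413374
```

Call:
jog_arm(
  rows=[
    [[0,-0.002,0,0],[0,-0.002,0,0],[0,-0.002,0,0],[0,-0.002,0,0],[0,-0.001,0,0],[0,-0.001,0,0],[0,0,0,0]],
  ],
)

```text
time_s: 18.25
tcp_pos: [0.5265, 0.0076, 0.0873]
ee_rot: [[-0.135, -0.991, 0.0], [-0.991, 0.135, 0.0], [-0.0, -0.0, -1.0]]
wrist_force: [-2.4, -0.8, 1.4]
gripper_width: 1.003
gripper_force: 1.2
```

```bash
python3 -c "
from h import *
tell()"
```

```text
t 18.25 jig xyz mm [-37.9  56.3  87.3] tool x in jig [-1.    -0.001] zaxis [ 0.  0. -1.] F jig [-1.13  2.27  1.37] grip 1.0034981469060593 1.245066185365431
```

Call:
jog_arm(
  rows=[
    [[0,-0.001,0,0],[0,-0.001,0,0],[0,-0.001,0,0],[0,0,0,0]],
  ],
)

```text
time_s: 18.75
tcp_pos: [0.5296, 0.0073, 0.0872]
ee_rot: [[-0.135, -0.991, 0.001], [-0.991, 0.135, 0.0], [-0.0, -0.0, -1.0]]
wrist_force: [-1.9, -1.4, 0.5]
gripper_width: 0.995
gripper_force: 1.2
```

```bash
python3 -c "
from h import *
tell()"
```

```text
t 18.75 jig xyz mm [-37.9  53.2  87.2] tool x in jig [-1.    -0.001] zaxis [ 0.001  0.    -1.   ] F jig [-1.64  1.67  0.47] grip 0.994957906874564 1.2366519778151996
```

Call:
jog_arm(
  rows=[
    [[0,-0.001,0,0],[0,-0.001,0,0],[0,-0.001,0,0],[0,0,0,0]],
  ],
)

```text
time_s: 19.25
tcp_pos: [0.5325, 0.0069, 0.0873]
ee_rot: [[-0.135, -0.991, 0.001], [-0.991, 0.135, 0.0], [-0.0, -0.001, -1.0]]
wrist_force: [-2.4, -0.6, 1.4]
gripper_width: 0.997
gripper_force: 1.3
```

```bash
python3 -c "
from h import *
tell()"
```

```text
t 19.25 jig xyz mm [-37.9  50.2  87.3] tool x in jig [-1.    -0.001] zaxis [ 0.001  0.    -1.   ] F jig [-0.95  2.24  1.39] grip 0.9971565524092876 1.2639636894164141
```

```bash
python3 -c "
from h import *
tell()
cv2.imwrite('pics/s8.png',cv2.resize(capture('scene')[160:310,200:400][:,:,::-1],(800,600),interpolation=cv2.INTER_CUBIC))"
```

```text
t 19.25 jig xyz mm [-37.9  50.2  87.3] tool x in jig [-1.    -0.001] zaxis [ 0.001  0.    -1.   ] F jig [-0.95  2.24  1.39] grip 0.9971565524092876 1.2639636894164141
```

View pics/s8.png

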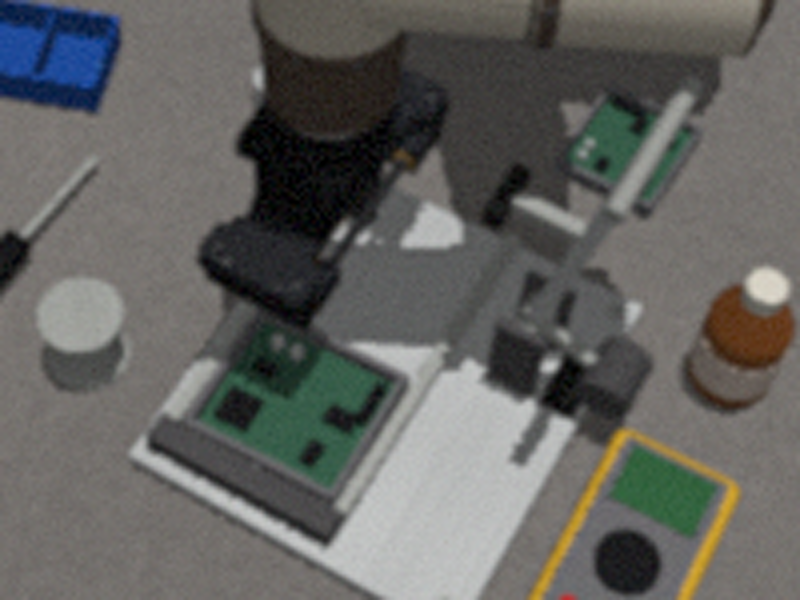

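The tray at (300,400) is a few millimetres short of the dark end stop at (245,480), or just touching it. Its near-right top corner is at (407,376), so I'll compare that with where it should be at home.

Run:
```python
from h import *
p=np.load('p.npy')
for y in(-10,-5,0,5,10): print(y,((proj('scene',J(p,[[55,y,30],[-55,y,30]]))-[200,160])*4).round().tolist())
print('plate corners',((proj('scene',J(p,[[-75,-135,12],[67,-105,30],[-67,-105,30]]))-[200,160])*4).round().tolist())
```

```text
-10 [[401.0, 384.0], [254.0, 308.0]]
-5 [[404.0, 378.0], [258.0, 302.0]]
0 [[408.0, 372.0], [262.0, 296.0]]
5 [[412.0, 366.0], [266.0, 291.0]]
10 [[416.0, 360.0], [270.0, 285.0]]
plate corners [[123.0, 454.0], [342.0, 511.0], [158.0, 410.0]]
```

Call:
jog_arm(
  rows=[
    [[0,-0.001,0,0],[0,-0.001,0,0],[0,-0.001,0,0],[0,0,0,0]],
  ],
)

```text
time_s: 19.8
tcp_pos: [0.5335, 0.0065, 0.0871]
ee_rot: [[-0.135, -0.991, -0.004], [-0.991, 0.135, -0.0], [0.001, 0.004, -1.0]]
wrist_force: [-7.4, 1.3, 5.8]
gripper_width: 1.001
gripper_force: 4.0
```

```bash
python3 -c "
from h import *
tell()"
```

```text
t 19.8 jig xyz mm [-38.1  49.2  87.1] tool x in jig [-1.    -0.001] zaxis [-0.004 -0.    -1.   ] F jig [0.24 7.53 5.83] grip 1.0012623289993015 4.022893609944731
```

The force rose to 7.5 N and the finger stopped advancing, and the picture puts the near edge at y ≈ -5 mm. The tray is home. I'll back off, rise and check.

Call:
jog_arm(
  rows=[
    [[0,0.003,0,0],[0,0.005,0,0],[0,0.01,0,0],[0,0.015,0,0],[0,0.02,0,0],[0,0.02,0,0],[0,0.02,0,0],[0,0.02,0,0],[0,0,-0.03,0],[0,0,-0.03,0],[0,0,-0.03,0],[0,0,-0.03,0],[0,0,0,0],[0,0,0,0],[0,0,0,0]],
  ],
)

```text
time_s: 21.68
tcp_pos: [0.4225, 0.0214, 0.2062]
ee_rot: [[-0.135, -0.991, -0.002], [-0.991, 0.135, -0.001], [0.001, 0.002, -1.0]]
wrist_force: [0.6, 0.4, -0.5]
gripper_width: 0.998
gripper_force: 0.0
```

```bash
python3 -c "
from h import *
tell()
cv2.imwrite('pics/s9.png',cv2.resize(capture('scene')[160:310,200:400][:,:,::-1],(800,600),interpolation=cv2.INTER_CUBIC))"
```

```text
t 21.675 jig xyz mm [-38.4 161.3 206.2] tool x in jig [-1.    -0.001] zaxis [-0.002 -0.001 -1.   ] F jig [ 0.43 -0.5  -0.5 ] grip 0.9984064086318334 0.0
```

View pics/s9.png

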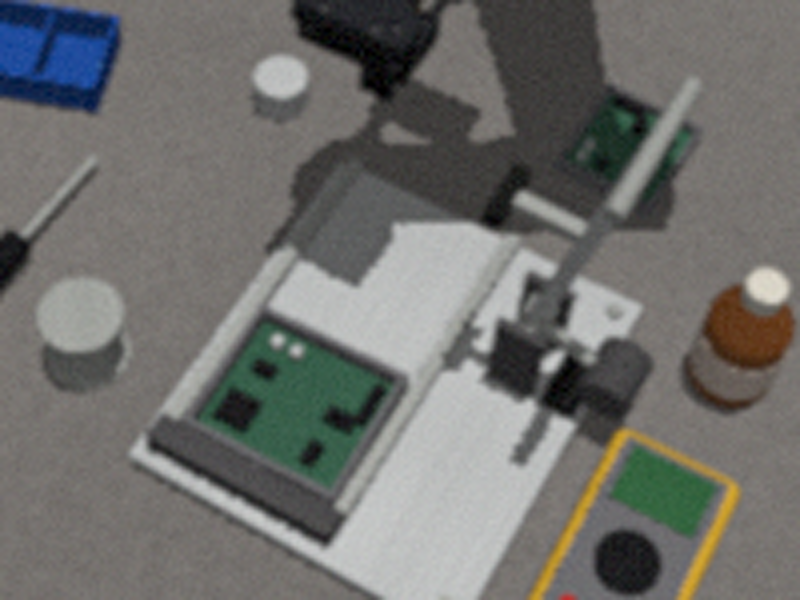

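The tray lies flat against the end stop, with its near edge from (262,315) to (407,378). The arm is still raised, the bystanders haven't moved and the robot is clear, so I'm handing in.

```bash
python3 -c "
from station import *
print(finish_job())"
```

```text
the job is handed in; nothing more can be done
None
```

I handed the job in at about 22 s: the hold-down arm stays raised by itself and the tray is home against the end stop. The hand-in call gave no verdict, so this rests on the last picture and the force readings.

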